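# Hold the pusher in the shredder's feed slot

## Robot

A 7-joint arm with a two-finger parallel gripper is mounted at the origin on a cart in front of the work surface, level with it; the furniture and walls round the work are solid. World frame = base frame: x ahead of the robot, y to its left, z up, the work surface at z = 0. Lengths are in m, angles in rad, forces in N, time in s.
With the tool pointing down it reaches from about 0.425 to 0.95 m from the base axis. Payload 4.7 kg.
Tool frame: the origin (TCP) lies between the finger pads; the fingertips stand 25 mm ahead of it and the grasp point (between the pads) lies 6 mm ahead of it; x points along the fingers, z is the direction in which the jaws open and shut, and the axes are right-handed (so a half turn about x gives the same grasp; the last joint's range is limited). The gripper opens to 85 mm and grips with 20 to 120 N. Pads are 22 mm wide; open, the fingers measure 114 mm over their backs; the gripper's body (76 mm by 85 mm) begins 54 mm behind the grasp point. The pads swing forward as they close: fully open they stand 13 mm farther back than shut.
Start: joints at [1.184, 0.469, -0.049, 1.532, 0.024, 1.141, -0.082], TCP at [0.236, -0.632, 0.256] pointing down, gripper open.
Joint ranges: [-2.59, 2.59], [-0.33, 1.99], [-1.39, 1.29], [0.1, 2.45], [-1.04, 4.18], [0.21, 1.99], [-2.66, 2.66]. Speed limits (rad/s): [2.57, 2.57, 3.14, 3.14, 3.14, 3.14, 3.14].

## Interface

Orientations are given as a 3x3 rotation matrix whose columns are the frame's x, y, z axes.
In Python, from rig import * gives the robot as it stands. Calls block until the motion is done:
- movep(position, orientation): joint-space move of the TCP to a pose.
- move_l(position, attitude=None, feed=0.15, until_force=None): straight line of the TCP; attitude=None keeps the orientation; feed is the mean speed in m/s. With until_force (N) it stops when the force on the tool has changed by that much, and returns True; else False.
- move_joints(angles): joint-space move.
- command_gripper(opening, newtons=None): finger opening in m; newtons is the grip in N (None keeps the last); returns when the fingers have stopped.
- sleep(seconds).
- inverse_kinematics(position, orientation): joint angles nearest the present ones, or None.
- sense(): the state.
- camera(name): name is "scene" or "top" or "wrist"; returns (picture, depth): 400x640x3 uint8, red, green, blue; 400x640 float32, m along the optical axis (not along the pixel's ray), 0 where there is no reading.
- camera_params(name): a dict with "K" (3x3 intrinsics, pixels), "position" and "rotation" of the camera in the world; the wrist camera has in their place "tool_from_camera" (4x4, takes a point from camera to tool coordinates, whose origin is the TCP and whose axes are the tool frame's). Camera axes: x right, y down, z forward; pixel columns grow to the right and rows downward; lengths in m; the calibration is good to about 2 mm. A picture is of the moment at which its call begins: read the wrist's pose just before it. camera_params takes no time and is no camera call.
A pose or a line that the arm cannot do raises Unreachable and nothing moves.
- finish_job(): hands the job in, once; it reports no verdict.
The state is a dict: "time_s": time; "joint_pos": joint angles; "qd": joint speeds; "joint_efforts": joint torques, N m; "position": TCP position; "tcp_rot": TCP orientation; "wrist_force": force on the tool from outside, world axes, zero at the start; "ft_torque": the same for the moment, N m; "finger_gap": finger opening in m.
Only numpy, scipy, OpenCV 4.12 (cv2) and the standard library are available. Lean on these libraries where they do the work, as an engineer would, in place of code of your own. Each camera call takes 0.05 s, during which the arm holds its last target. There are 200 camera calls.

## Task

Get the counter-top shredder ready to run: slide the cover on its top all the way open, take the pusher out of its parking stand, and push its blade down through the feed slot against the spring until the collar meets the machine's top. Finish while still gripping the pusher and holding it fully down there; if you let go, the spring inside pushes it back up. Leave the small cutter ring, tape roll and dessert cup on the worktop where they are.

Things in the scene. Friction and masses are not known exactly. Their poses are not given: they have to be found in the camera images.
- shredder: white box-shaped counter-top machine with a flat metal top, 120 (x) x 170 (y) x 120 mm high, fixed, upright, turned up to 0.35 rad about vertical. Origin: centre of its underside; its front faces its own -x. The feed slot is in its top. Two rails 9 mm high run along its y on the top, 41 to 48 mm either side of its x = 0
- slot (a point): centre of the feed slot's mouth, level with the machine's flat top (120 mm above the worktop), at x = 0, y = -35 mm of the shredder, same axes. The vertical slot is 42 mm along the shredder's x, 14 mm along its y (2 mm more than the blade each way), 30 mm deep including a 4 mm bevelled mouth, hollow below. The shut cover hides it
- cover (a joint): grey sliding cover on the shredder's top, 80 x 50 x 6 mm; value in m: 0 = shut over the slot (it starts at 0 to 0.008), 0.055 = fully open against its stop. It slides along the shredder's +y, is held by stiff friction (about 3 N) and stays where it is left
- cover_tab (a point): middle of the upright grip tab on the cover; moves with it; 147 mm above the worktop, 14 mm below the tab's top. The tab is 40 mm along the shredder's x, 12 mm thick along its y, free over its top 30 mm; a foot 20 mm wide and 4 mm high surrounds its base. Pinch it from above with fingers closing along the shredder's y
- feed_plate (a joint): sprung plate inside the shredder under the slot; value in m it is pressed down: 0 = up (its top 50 mm below the machine's top), 0.024 = stop. The blade meets it when 50 mm in and has pressed it 0.020 when the collar is on the machine's top. The spring pushes up with 3.5 N at first, 6.5 N there. A small pointer in a black groove in the front face sinks with it
- pusher_grip (a point): centre of the pusher's grip block, 22 mm below the pusher's top; 110 mm above the worktop at the start. The block is 36 mm along the pusher's x, 24 mm along its y, 44 mm high; hold it across the 24 mm, fingers closing along the pusher's y
- pusher_tip (a point): centre of the lower end of the pusher's blade, 100 mm below the grip centre, 70 mm below the collar's underside; axes as the pusher's
- pusher: white plastic pusher, loose, 122 mm tall, 0.06 to 0.13 kg: grip block on top, below it a collar 58 x 30 x 8 mm, then a flat blade 40 mm (x) x 12 mm (y) x 70 mm long. Its z runs up along it; the same after a half turn about z. It starts upright in the stand, collar resting on the stand's top. Origin: the blade's lower end
- stand: grey block 80 (x) x 52 (y) x 80 mm high with a 96 x 68 mm foot, fixed, with a loose-fitting pocket (46 x 18 mm) in which the pusher's blade hangs; draw the pusher straight up at least 75 mm to clear it. Origin at the centre of its underside
- small_cutter: bystander, loose: open steel ring cutter, 55 mm across, 31 high; origin at the centre of its underside
- tape_roll: bystander, loose: roll of masking tape lying flat, 82 mm across, 24 high; origin at the centre of its underside
- dessert_cup: bystander, loose: filled paper dessert cup, 59 mm across, 42 high; origin at the centre of its underside

How it is judged:
On the way, in this order (a step that is already met when the one before it is completed fails the run):
1. the cover is slid open (value of joint cover above 0.048 m), for 0.2 s.
2. the pusher is held clear above the stand (height (world z) of pusher_tip above 0.085 m and contact force between the fingers and pusher above 1 N), for 0.2 s.
At the end, for the whole second after the job is handed in: Cover at least 48 mm open; blade tip at least 63 mm below the machine's top (collar within 7 mm of it), within 6 mm of the slot's axis, upright within 0.08 rad; feed plate pressed over 12 mm; fingers round its grip block, over 1.5 N, pusher at rest (value of joint cover above 0.048 m and z of pusher_tip in the frame of slot below -0.063 m and horizontal distance between pusher_tip and slot below 0.006 m and angle between the z axis of pusher_tip and the z axis of slot, either way round below 0.08 rad and value of joint feed_plate above 0.012 m and contact force between the fingers and pusher above 1.5 N and distance between the grasp point and pusher_grip below 0.035 m and linear speed of pusher below 0.02 m/s); the arm keeps its last pose, push and grip.
It fails at once if the small_cutter is moved more than 25 mm or tipped (distance of small_cutter from where it was at the start of the episode above 0.025 m or angle between small_cutter's own z axis and vertical above 0.4 rad).
It fails at once if the tape_roll is moved more than 25 mm or tipped (distance of tape_roll from where it was at the start of the episode above 0.025 m or angle between tape_roll's own z axis and vertical above 0.4 rad).
It fails at once if the dessert_cup is moved more than 25 mm or tipped (distance of dessert_cup from where it was at the start of the episode above 0.025 m or angle between dessert_cup's own z axis and vertical above 0.4 rad).
It also fails if it takes over 64 s, if anything falls off the work surface, if the arm or the gripper's body presses on something with over 40 N, if the wrist force passes 120 N, or if a joint passes its speed limit or range.

## Working session

There is one attempt and no reset: what is moved stays moved. The work goes in short steps, each a Python script; the robot and the scene stay as the last script left them, time stands still between calls to the robot, and variables do not carry over. Pictures are saved under pics/ and viewed, about 8 in all and at most 12, crops included, and the job is handed in when it is done.

```bash
ls; mkdir -p pics
python3 - <<'E'
from rig import *
import cv2, numpy as np
for n in ("scene","top"):
    p,d=camera(n); np.savez(f"pics/{n}0.npz",p=p,d=d); cv2.imwrite(f"pics/{n}0.png",p[:,:,::-1])
    print(n,camera_params(n),(d>0).mean())
s=sense();print(s["time_s"],s["position"],s["tcp_rot"],s["wrist_force"])
E
```

```text
pics
scene {'K': array([[411.06027835,   0.        , 322.83019423],
       [  0.        , 411.06027835, 194.29970284],
       [  0.        ,   0.        ,   1.        ]]), 'position': array([0.20700919, 0.52932022, 0.69259214]), 'rotation': array([[-0.86848037, -0.34713115,  0.35389518],
       [-0.49536293,  0.5804867 , -0.64625905],
       [ 0.0189052 , -0.73656985, -0.67609721]])} 0.996046875
top {'K': array([[501.3741917 ,   0.        , 315.84594505],
       [  0.        , 501.3741917 , 202.79328428],
       [  0.        ,   0.        ,   1.        ]]), 'position': array([ 0.37208467, -0.01786979,  1.18056349]), 'rotation': array([[ 0.01844568, -0.99100254,  0.13256595],
       [-0.99979393, -0.01715811,  0.01084854],
       [-0.00847635, -0.13273874, -0.99111482]])} 0.995875
0.1 [ 0.23621505 -0.63180608  0.25536718] [[-6.66059493e-04  9.36670717e-01  3.50210686e-01]
 [ 1.63224108e-03  3.50211315e-01 -9.36669296e-01]
 [-9.99998446e-01 -5.22492078e-05 -1.76213399e-03]] [-1.19455547  0.38807583  0.24807232]
```

View pics/top0.png

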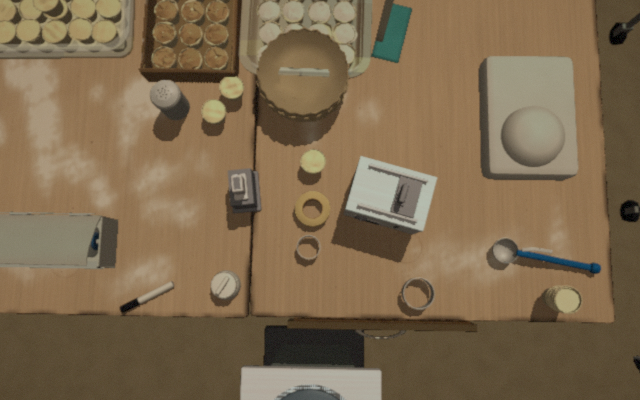

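View pics/scene0.png

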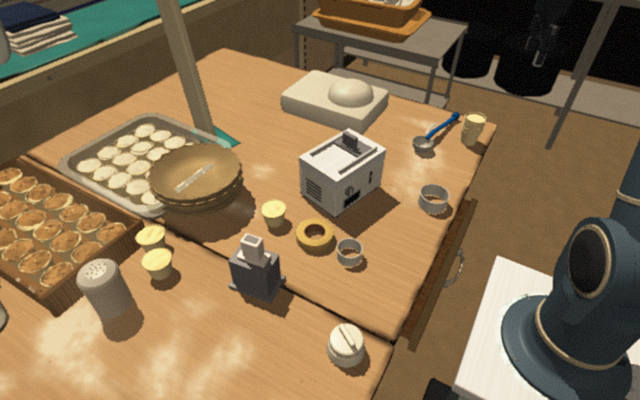

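The top view shows the shredder around (390,195), with the cover and its tab on the right half (tab about 408,195). The stand with the pusher is at (243,190). The bystanders are the tape roll (312,209), the cutter ring (307,248) and a cup at (313,161). The scene view confirms this layout.

```bash
cat > h.py <<'E'
import numpy as np, cv2
def cloud(d,P,pose=None):
    v,u=np.mgrid[:d.shape[0],:d.shape[1]]
    K=P["K"]; c=np.stack([(u-K[0,2])/K[0,0]*d,(v-K[1,2])/K[1,1]*d,d],-1)
    if pose is None: return c@P["rotation"].T+P["position"]
    T=P["tool_from_camera"]; c=c@T[:3,:3].T+T[:3,3]
    return c@pose[1].T+pose[0]
def rect(w,m):
    p=w[m][:,:2]
    (c,s,a)=cv2.minAreaRect((p*1000).astype(np.float32))
    return dict(n=len(p),c=np.round(np.array(c)/1000,4),s=np.round(s,1),a=round(a,1),z=round(float(np.median(w[m][:,2])),4))
def tool(yaw):  # tool pointing down, jaw axis (z) at yaw in world
    x=np.array([0,0,-1.]);z=np.array([np.cos(yaw),np.sin(yaw),0]);return np.stack([x,np.cross(z,x),z],1)
E
python3 - <<'E'
from h import *
from rig import *
f=np.load("pics/top0.npz");w=cloud(f["d"],camera_params("top"))
v,u=np.mgrid[:400,:640]
box=lambda a,b,c,d:(u>a)&(u<b)&(v>c)&(v<d)
z=w[:,:,2]
S=box(335,445,140,245)
for n,lo,hi in [("flat",.112,.123),("rail",.1245,.137),("all",.11,.14),("tab",.14,.17)]: print(n,rect(w,S&(z>lo)&(z<hi)))
T=box(220,270,160,220)
for n,lo,hi in [("stand",.07,.095),("std",.07,.083),("collar",.084,.096),("grip",.115,.15),("all",.06,.15)]: print(n,rect(w,T&(z>lo)&(z<hi)))
for n,b in [("tape",box(293,332,190,230)),("ring",box(293,322,233,265)),("cup",box(298,328,147,176))]: print(n,rect(w,b&(z>.012)))
print("table",np.median(z[box(440,480,250,300)]))
print(inverse_kinematics([0.43,-.17,.3],tool(1.3)))
E
```

```text
flat {'n': 2659, 'c': array([ 0.5392, -0.1661]), 's': array([170.4, 121.2]), 'a': 74.8, 'z': 0.1206}
rail {'n': 1222, 'c': array([ 0.5385, -0.165 ]), 's': array([166.7, 119.9]), 'a': 76.5, 'z': 0.1285}
all {'n': 4327, 'c': array([ 0.5391, -0.1661]), 's': array([170.5, 121.3]), 'a': 74.9, 'z': 0.122}
tab {'n': 133, 'c': array([ 0.5332, -0.1857]), 's': array([12.7, 39.4]), 'a': 75.2, 'z': 0.1612}
stand {'n': 618, 'c': array([0.5536, 0.1641]), 's': array([80.9, 52.9]), 'a': 6.8, 'z': 0.0815}
std {'n': 417, 'c': array([0.5536, 0.1641]), 's': array([80.9, 52.9]), 'a': 6.8, 'z': 0.0805}
collar {'n': 164, 'c': array([0.5532, 0.1631]), 's': array([78.7, 50.2]), 'a': 7.8, 'z': 0.0883}
grip {'n': 209, 'c': array([0.5523, 0.1638]), 's': array([36.4, 24.6]), 'a': 7.9, 'z': 0.1331}
all {'n': 898, 'c': array([0.5536, 0.1641]), 's': array([81. , 52.9]), 'a': 6.8, 'z': 0.0829}
tape {'n': 706, 'c': array([ 0.47  , -0.0166]), 's': array([178.5,  80.4]), 'a': 25.0, 'z': 0.025}
ring {'n': 88, 'c': array([0.4109, 0.0111]), 's': array([81. , 53.1]), 'a': 3.4, 'z': 0.0306}
cup {'n': 485, 'c': array([0.5116, 0.0024]), 's': array([279.7,  58. ]), 'a': 0.9, 'z': 0.0409}
table 0.0009016413877678264
[ 0.96554347  0.13636387 -0.73905636  1.9248536   0.10202141  1.11772312
  1.48634475]
```

Run:
```python
from h import *
from rig import *
yaw=np.deg2rad(74.9)
q={}
for y in (yaw,yaw-np.pi):
  for p in ([.5332,-.1857,.27],[.5332,-.1857,.161],[.5525,.1637,.25],[.53,-.2,.25]):
    print(np.round(y,2),p,inverse_kinematics(p,tool(y)))
command_gripper(0.06,40)
q=inverse_kinematics([.5332,-.1857,.30],tool(yaw)); q2=inverse_kinematics([.5332,-.1857,.30],tool(yaw-np.pi))
y=yaw if (q is not None and (q2 is None or abs(q[6])<abs(q2[6]))) else yaw-np.pi
movep([.5332,-.1857,.30],tool(y)); sleep(.3)
s=sense();P=camera_params("wrist");p,d=camera("wrist")
cv2.imwrite("pics/w1.png",p[:,:,::-1]);np.savez("pics/w1.npz",p=p,d=d,pos=s["position"],R=s["tcp_rot"])
w=cloud(d,P,(s["position"],s["tcp_rot"]));z=w[:,:,2]
N=(np.hypot(w[:,:,0]-.5391,w[:,:,1]+.1661)<.11)
print(y,s["time_s"],s["position"],s["joint_pos"],P["tool_from_camera"])
for n,lo,hi in [("all",.11,.14),("flat",.117,.123),("tab",.145,.17)]: print(n,rect(w,N&(z>lo)&(z<hi)))
```

```text
1.31 [0.5332, -0.1857, 0.27] [ 0.82149983  0.36171971 -0.71841203  1.75305693  0.26115957  1.12460491
  1.32849182]
1.31 [0.5332, -0.1857, 0.161] [ 0.78000742  0.48336851 -0.68253806  1.86764547  0.37662793  0.92245035
  1.22896344]
1.31 [0.5525, 0.1637, 0.25] [ 0.46195724  0.58225575 -1.17760014  1.73768209  0.57221118  1.21695097
  0.43977494]
1.31 [0.53, -0.2, 0.25] [ 0.83664428  0.38350799 -0.70929739  1.77325774  0.27880567  1.08760589
  1.33940114]
-1.83 [0.5332, -0.1857, 0.27] [ 0.4237283   0.28652069 -0.20217877  1.77516177  0.06417584  1.0862908
 -1.63468244]
-1.83 [0.5332, -0.1857, 0.161] [ 0.38452875  0.39941376 -0.15823275  1.89046947  0.08109784  0.85782278
 -1.64888545]
-1.83 [0.5525, 0.1637, 0.25] [ 0.19826782  0.40683693 -0.73325802  1.75029308  0.30166988  1.1003914
 -2.46733738]
-1.83 [0.53, -0.2, 0.25] [ 0.43191369  0.30616334 -0.18147741  1.79599659  0.06293419  1.04501983
 -1.6072542 ]
1.307251609743753 2.7167 [ 0.53311416 -0.18614753  0.29988563] [ 0.82844111  0.33478192 -0.72170707  1.71403625  0.23672642  1.18230227
  1.35016688] [[ 4.07862526e-04 -2.88757698e-01  9.57402123e-01 -1.19198050e-01]
 [-3.72334586e-04 -9.57402180e-01 -2.88757557e-01  7.37807047e-02]
 [ 9.99999848e-01 -2.38700537e-04 -4.98002949e-04 -6.93752446e-04]
 [ 0.00000000e+00  0.00000000e+00  0.00000000e+00  1.00000000e+00]]
all {'n': 22776, 'c': array([ 0.5385, -0.1673]), 's': array([170.5, 120.7]), 'a': 74.9, 'z': 0.1219}
flat {'n': 16045, 'c': array([ 0.5387, -0.1674]), 's': array([170.5, 120.4]), 'a': 74.8, 'z': 0.1215}
tab {'n': 746, 'c': array([ 0.5323, -0.1872]), 's': array([11.6, 39.6]), 'a': 74.9, 'z': 0.1621}
```

Run:
```python
from h import *
from rig import *
yaw=np.deg2rad(74.9);yv=np.array([np.cos(yaw),np.sin(yaw),0])
R=tool(yaw);t=np.array([.5326,-.1868,0])
move_l(t+[0,0,.19],R,feed=.15)
print("hit",move_l(t+[0,0,.160],R,feed=.05,until_force=8))
command_gripper(0.0,40);s=sense();print(s["finger_gap"],s["position"],s["wrist_force"],s["time_s"])
p0=s["position"]
print("stop",move_l(p0+.058*yv,R,feed=.04,until_force=14))
s=sense();print((s["position"]-p0)@yv,s["wrist_force"],s["finger_gap"],s["time_s"])
command_gripper(0.05);move_l(s["position"]+[0,0,.10],R,feed=.15)
c=np.array([.5387,-.1673,.31])-.02*yv
movep(c,R);sleep(.3)
s=sense();P=camera_params("wrist");p,d=camera("wrist")
cv2.imwrite("pics/w2.png",p[:,:,::-1]);np.savez("pics/w2.npz",p=p,d=d,pos=s["position"],R=s["tcp_rot"])
w=cloud(d,P,(s["position"],s["tcp_rot"]));z=w[:,:,2]
N=(np.hypot(w[:,:,0]-.5391,w[:,:,1]+.1661)<.11)
for n,lo,hi in [("all",.11,.14),("tab",.145,.17)]: print(n,rect(w,N&(z>lo)&(z<hi)))
xv=np.array([yv[1],-yv[0],0])
l=np.stack([(w-[.5387,-.1673,0])@xv,(w-[.5387,-.1673,0])@yv],-1)
H=(abs(l[:,:,0])<.03)&(abs(l[:,:,1]+.035)<.015)&(z<.112)&(z>.02)
print("slot",rect(w,H),s["time_s"])
pt,dt=camera("top");np.savez("pics/top1.npz",p=pt,d=dt);w=cloud(dt,camera_params("top"))
```

```text
hit False
0.011469927141906337 [ 0.53271871 -0.18676588  0.16031336] [-0.12320098  1.02120332  1.84741284] 4.8917
stop False
0.053348600706335056 [ -4.50868931 -11.88064832   6.50935008] 0.011549472106625653 6.4917
all {'n': 20962, 'c': array([ 0.5384, -0.1675]), 's': array([170.6, 120.4]), 'a': 74.7, 'z': 0.1219}
tab {'n': 811, 'c': array([ 0.5462, -0.1366]), 's': array([12.1, 39.8]), 'a': 74.5, 'z': 0.1618}
slot {'n': 572, 'c': array([ 0.5323, -0.203 ]), 's': array([14.4, 45.1]), 'a': 74.2, 'z': 0.0718} 8.4583
```

View pics/w2.png

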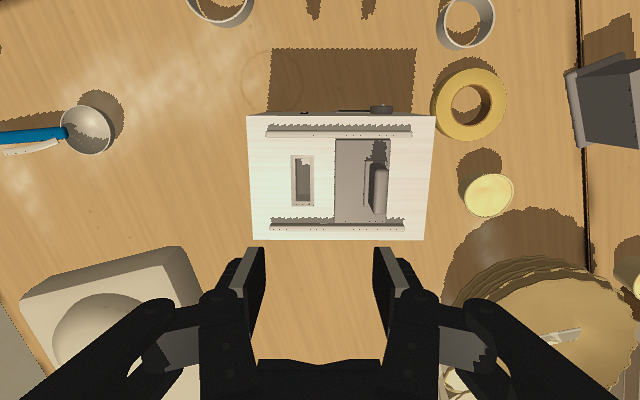

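The wrist view shows the cover open, with the tab around (377,187) and the bare slot at (302,180) with its bevel visible. Next I'll measure the slot outline and look at the pusher from close by.

```bash
cat >> h.py <<'E'
def onplane(uv,P,pose,h):
    uv=np.atleast_2d(uv);r=np.c_[uv,np.ones(len(uv))]@np.linalg.inv(P["K"]).T
    T=P["tool_from_camera"];o=pose[1]@T[:3,3]+pose[0];D=r@T[:3,:3].T@pose[1].T
    return o+D*((h-o[2])/D[:,2])[:,None]
E
python3 - <<'E'
from h import *
from rig import *
f=np.load("pics/w2.npz");g=f["p"].astype(int).sum(2)//3
print(g[180,284:322]);print(g[150:214,302])
print("row180 d",np.round(f["d"][180,284:322],3));
m=np.zeros(g.shape,np.uint8);m[148:214,284:322]=(g[148:214,284:322]<195)*255
cs,_=cv2.findContours(m,cv2.RETR_EXTERNAL,cv2.CHAIN_APPROX_NONE)
c=max(cs,key=cv2.contourArea);r=cv2.boundingRect(c);print(r)
P=camera_params("wrist")
q=onplane(c[:,0,:].astype(float),P,(f["pos"],f["R"]),.12)
print("bevel outline",cv2.minAreaRect((q[:,:2]*1000).astype(np.float32)))
pr=np.array([.5525,.1637]);yaw=np.deg2rad(97.5)
movep([*pr,.29],tool(yaw));sleep(.3)
s=sense();p,d=camera("wrist");cv2.imwrite("pics/w3.png",p[:,:,::-1])
w=cloud(d,P,(s["position"],s["tcp_rot"]));z=w[:,:,2]
N=(np.hypot(w[:,:,0]-pr[0],w[:,:,1]-pr[1])<.06)
for n,lo,hi in [("grip",.12,.14),("std",.075,.084),("col",.086,.095)]: print(n,rect(w,N&(z>lo)&(z<hi)))
print(s["joint_pos"],s["position"],s["time_s"])
E
```

```text
[223 223 223 223 223 224 228 172 173 174 185 144  80 103 109 106 110 111
 109 108 108 108 107 108 109 100 184 182 185 187 217 223 222 221 221 222
 221 221]
[218 217 218 217 220 191 199 201 147 202 202 202 206 207 210 103 109 110
 110 110 111 111 110 108 109 109 111 110 109 110 109 111 110 110 110 109
 109 110 108 110 110 110 110 109  99  94  96  95  94  93  92 159 180 176
 105 173 204 220 219 220 221 221 221 220]
row180 d [0.316 0.315 0.315 0.315 0.316 0.315 0.314 0.315 0.316 0.316 0.    0.317
 0.334 0.365 0.366 0.366 0.366 0.366 0.365 0.366 0.366 0.366 0.367 0.367
 0.367 0.366 0.32  0.317 0.317 0.316 0.315 0.316 0.315 0.314 0.314 0.315
 0.314 0.314]
(291, 155, 23, 51)
bevel outline ((529.1141967773438, -201.5674591064453), (21.261497497558594, 48.786956787109375), 74.71595001220703)
grip {'n': 1157, 'c': array([0.5519, 0.1621]), 's': array([35.5, 24. ]), 'a': 7.0, 'z': 0.1338}
std {'n': 2200, 'c': array([0.5532, 0.1623]), 's': array([80.3, 52.1]), 'a': 6.9, 'z': 0.0815}
col {'n': 549, 'c': array([0.5517, 0.1623]), 's': array([57.1, 30. ]), 'a': 7.0, 'z': 0.0892}
[ 0.32884628  0.42136414 -0.92007539  1.69469801  0.35632751  1.20411601
  1.02062872] [0.55281178 0.1627623  0.28999152] 10.1833
```

View pics/w3.png

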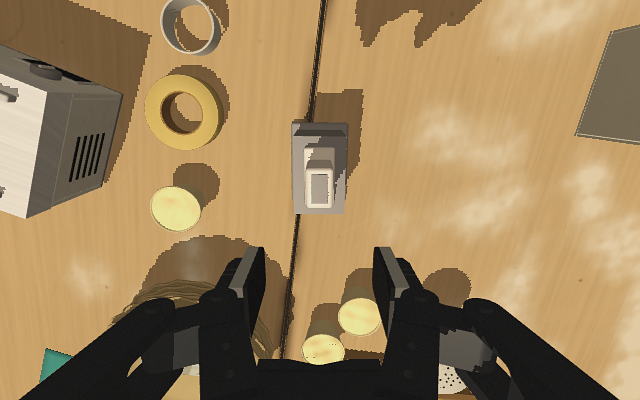

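The wrist view shows the pusher upright in the stand at (319,185), clear of everything around it. I'll grip it, lift it, and carry it high over the slot.

Run:
```python
from h import *
from rig import *
R=tool(np.deg2rad(97.0));g=np.array([.552,.163,0])
command_gripper(.05,70)
move_l(g+[0,0,.16],R,feed=.15)
print("hit",move_l(g+[0,0,.119],R,feed=.05,until_force=8))
command_gripper(0,70);s=sense();print(s["finger_gap"],s["position"],s["wrist_force"],s["time_s"])
move_l(s["position"]+[0,0,.10],feed=.06)
s=sense();print(s["wrist_force"],s["finger_gap"]);sleep(.4)
move_l(s["position"]+[0,0,.10],feed=.1)
R2=tool(np.deg2rad(74.8))
move_l([.5296,-.2007,.315],R2,feed=.15);sleep(.5)
s=sense();print(s["position"],s["joint_pos"],s["finger_gap"],s["wrist_force"],s["time_s"])
P=camera_params("wrist");p,d=camera("wrist");ps,ds=camera("scene");pt,dt=camera("top")
np.savez("pics/h.npz",p=p,d=d,ps=ps,ds=ds,pt=pt,dt=dt,pos=s["position"],R=s["tcp_rot"])
a=p[100:400,170:470,::-1];b=ps[70:270,240:440,::-1]
cv2.imwrite("pics/h.png",np.hstack([cv2.resize(a,(400,400)),cv2.resize(b,(400,400))]))
```

```text
hit False
0.023114415738651698 [0.55232933 0.16326065 0.11951853] [-0.585459    0.08114122  2.94471122] 12.7833
[-0.61797997  0.44701765 -0.93345951] 0.023154869305848886
[ 0.52959949 -0.20068995  0.31499981] [ 0.88318697  0.33408168 -0.76092179  1.68825502  0.24344651  1.21692571
  1.37024357] 0.023058735641860593 [ 0.34750315  0.39291876 -0.41193339] 19.2417
```

View pics/h.png

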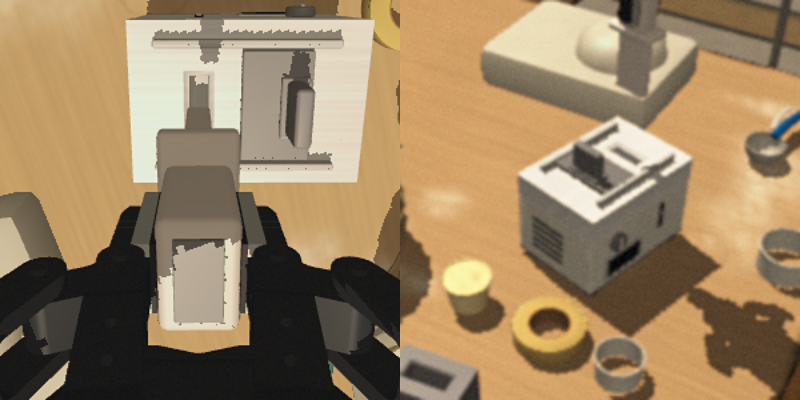

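The wrist view (left panel) shows the pusher held centrally in the jaws, its blade in line with the slot. The scene view (right panel) shows the bystanders untouched. Before inserting, I'll check the pusher's tilt and offset in the tool frame from wrist depth.

Run:
```python
from h import *
from rig import *
f=np.load("pics/h.npz");P=camera_params("wrist")
w=cloud(f["d"],P,(np.zeros(3),np.eye(3)))  # tool frame: x down, y lateral, z jaw
ww=w@f["R"].T+f["pos"]
N=(abs(w[:,:,2])<.035)&(abs(w[:,:,1])<.04)&(f["d"]>0)
X=w[:,:,0]
for lo in np.arange(-.03,.115,.01):
    q=w[N&(X>lo)&(X<lo+.01)]
    if len(q)>20: print(round(lo,3),len(q),"y med/max",np.round(np.percentile(q[:,1],[50,97])*1e3,1),"z lo/hi",np.round(np.percentile(q[:,2],[1,99])*1e3,1),"mid",np.round(np.percentile(q[:,2],[1,99]).mean()*1e3,1))
# slot in world from this frame: bevel by brightness
z=ww[:,:,2]
N=(np.hypot(ww[:,:,0]-.5391,ww[:,:,1]+.1661)<.11)
print(rect(ww,N&(z>.11)&(z<.14)))
```

```text
-0.03 2743 y med/max [11.8 13.7] z lo/hi [-34.3  34.5] mid 0.1
-0.02 6763 y med/max [ 4.4 17.3] z lo/hi [-24.   22.4] mid -0.8
-0.01 1390 y med/max [16.4 18.1] z lo/hi [-25.5  24. ] mid -0.8
0.0 1208 y med/max [11.5 18.1] z lo/hi [-25.5  24. ] mid -0.8
0.01 860 y med/max [17.  18.1] z lo/hi [-25.   23.2] mid -0.9
0.02 1072 y med/max [19.7 27.6] z lo/hi [-14.6  13. ] mid -0.8
0.03 1140 y med/max [23.9 28.9] z lo/hi [-15.8  14. ] mid -0.9
0.07 87 y med/max [19.8 20.1] z lo/hi [-6.6  5. ] mid -0.8
0.08 78 y med/max [19.8 20.1] z lo/hi [-6.9  4.6] mid -1.1
0.09 58 y med/max [19.8 20.1] z lo/hi [-6.5  4.9] mid -0.8
0.1 44 y med/max [19.8 20.2] z lo/hi [-6.4  4.7] mid -0.8
{'n': 17733, 'c': array([ 0.5384, -0.1673]), 's': array([170.7, 120.4]), 'a': 74.8, 'z': 0.1219}
```

The pusher is held with no visible tilt. The wrist camera has a bias of about -0.8 mm along the jaw axis, which I've corrected for. Now inserting.

Run:
```python
from h import *
from rig import *
R=tool(np.deg2rad(74.8));g=np.array([.5294,-.2005,0])
move_l(g+[0,0,.240],R,feed=.1);sleep(.3)
s=sense();print(s["position"],s["wrist_force"])
for z in (.222,.205,.185,.170):
    h=move_l(g+[0,0,z],R,feed=.03,until_force=12);s=sense()
    print(z,h,np.round(s["position"],4),np.round(s["wrist_force"],1),round(s["finger_gap"],4))
    if h: break
else:
    h=move_l(g+[0,0,.1575],R,feed=.02,until_force=18);sleep(.3);s=sense()
    print(h,np.round(s["position"],4),np.round(s["wrist_force"],1),round(s["finger_gap"],4))
print(s["time_s"])
s=sense();p,d=camera("wrist");ps,ds=camera("scene")
np.savez("pics/i.npz",p=p,d=d,ps=ps,ds=ds,pos=s["position"],R=s["tcp_rot"])
cv2.imwrite("pics/i.png",np.hstack([cv2.resize(p[100:400,170:470,::-1],(400,400)),cv2.resize(ps[110:230,280:400,::-1],(400,400))]))
w=cloud(d,camera_params("wrist"),(s["position"],s["tcp_rot"]));z=w[:,:,2]
t=(w-s["position"])@s["tcp_rot"]
c=(abs(t[:,:,2])<.016)&(t[:,:,1]>.0225)&(t[:,:,1]<.031)&(t[:,:,0]>.015)&(t[:,:,0]<.045)
print("collar top z",np.percentile(z[c],[5,50,95]))
x=t[:,:,0];
for lo in (-.02,-.01,0,.01,.02,.03):
    q=t[(abs(t[:,:,2])<.03)&(abs(t[:,:,1])<.04)&(x>lo)&(x<lo+.01)&(d>0)]
    if len(q)>20: print(lo,np.round(np.percentile(q[:,1],97)*1e3,1),np.round(np.percentile(q[:,2],[1,99])*1e3,1))
N=(np.hypot(w[:,:,0]-.5391,w[:,:,1]+.1661)<.11)
print("machine",rect(w,N&(z>.11)&(z<.124)),"tab",rect(w,N&(z>.145)&(z<.17)&((w[:,:,:2]@[.262,.965]-np.dot([.5385,-.1674],[.262,.965]))>.015)))
```

```text
[ 0.52961235 -0.2005648   0.24046038] [ 0.00434671  0.13839317 -0.35917685]
0.222 False [ 0.5295 -0.2004  0.222 ] [-0.5 -0.7 -1.6] 0.0236
0.205 False [ 0.5295 -0.2005  0.205 ] [-0.5 -0.7 -1.6] 0.0231
0.185 False [ 0.5295 -0.2005  0.1851] [-0.3 -0.6 -0.8] 0.0233
0.17 False [ 0.5299 -0.2006  0.1704] [-0.2 -0.2  3.6] 0.0231
True [ 0.53   -0.2006  0.1598] [-1.1 -0.1  5.3] 0.0234
24.4167
collar top z [0.12096684 0.12886709 0.13054677]
-0.02 17.3 [-22.2  21.8]
-0.01 18.2 [-25.5  23.9]
0 18.2 [-25.6  24. ]
0.01 18.2 [-25.1  23.4]
0.02 27.7 [-14.8  13. ]
0.03 39.1 [-29.6  29.7]
machine {'n': 31939, 'c': array([ 0.5384, -0.1671]), 's': array([171.3, 120.2]), 'a': 74.8, 'z': 0.1215} tab {'n': 3685, 'c': array([ 0.5446, -0.1364]), 's': array([12.6, 37.2]), 'a': 75.2, 'z': 0.1612}
```

View pics/i.png

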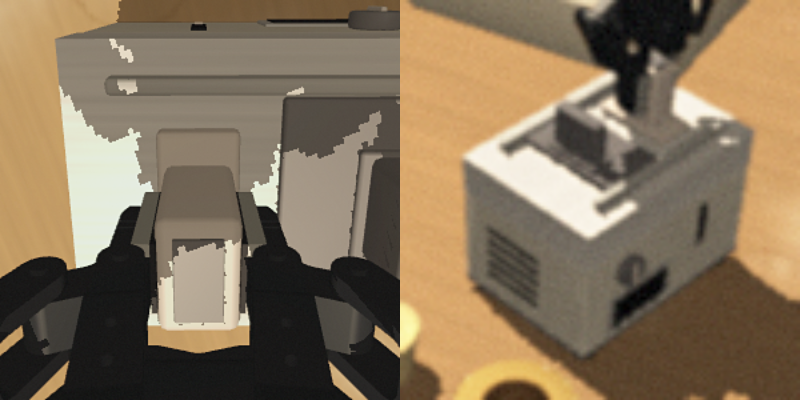

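The wrist view shows the collar seated on the machine's top. The scene view shows the same, with the cover tab clear of the gripper. I'll do a last stability and bystander check, then hand in.

Run:
```python
from h import *
from rig import *
sleep(.7);s=sense();print(s["position"],np.round(s["wrist_force"],1),s["finger_gap"],np.abs(s["qd"]).max(),s["tcp_rot"][2,0],s["time_s"])
p,d=camera("scene");a=cloud(d,camera_params("scene"));b=cloud(np.load("pics/h.npz")["ds"],camera_params("scene"))
d0=np.load("pics/scene0.npz")["d"]
for n,(u,v) in dict(tape=(315,234),ring=(349,253),cup=(274,213)).items():
    r=np.s_[v-22:v+22,u-22:u+22];print(n,"frac depth changed >4mm",(np.abs(d[r]-d0[r])>.004).mean())
if s["position"][2]<.162 and s["finger_gap"]>.02: finish_job();print("handed in")
```

```text
[ 0.53000749 -0.20058834  0.15980028] [-0.6 -0.3  6.4] 0.023211806870729358 0.0018546586391623605 -0.9999993723050673 25.2167
tape frac depth changed >4mm 0.08367768595041322
ring frac depth changed >4mm 0.0759297520661157
cup frac depth changed >4mm 0.10485537190082644
the job is handed in; nothing more can be done
handed in
```

The job is handed in at about 25 s of the 64 s allowed. The cover is open, and the pusher is held fully down in the feed slot, still gripped. `finish_job` reports no verdict, so these are my own last checks:

- **Cover:** I pinched the tab and slid it about 53 mm until the force rose to about 12 N, which fits the stop. Wrist depth puts the tab's travel at about 52.5 mm, above the 48 mm needed.
- **Pusher depth:** the tool height puts the blade tip about 70 mm below the machine's top, with the collar within 1 mm of it. The upward force was a steady 6.4 N, close to the 6.5 N spring force expected there. I did not read the feed plate's pointer directly.
- **Pusher alignment:** it sits about 1 mm or less from my slot estimate and upright. Finger gap was 23 mm on the 24 mm grip block, and the arm was at rest.
- **Bystanders:** the camera views show nothing displaced. About 8–10% of the depth pixels around the tape, ring and cup changed by more than 4 mm. I put this down to edge noise and did not look further.
- **Disagreement between cameras:** the top and wrist cameras differed by about 1.5 mm on the shredder's position. I settled it by measuring the held pusher and the slot in the same wrist view. The blade then went in with no sideways resistance worth noting.

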